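Sticker-stack two boards to dry

TASK

Stack the two boards to dry on the drying base: the dark walnut board first, lengthwise and centred across the two blue bearers, then the two wooden stickers flat across it, one squarely above each bearer (either sticker at either end), then the pale pine board on the stickers, centred and in line with the walnut one. Last, lay the steel bar flat and lengthwise on the middle of the pine board as a weight. Leave the stain can and the brush where they are.

Things in the scene. Friction and masses are not known exactly. Their poses are not given: they have to be found in the camera images.
- drying_base: Drying base, does not move: a plywood sole 180 x 110 x 9 mm with two blue-painted bearers (each 22 mm wide in x, 110 mm long in y, 25 mm high) fixed on it, their centre lines at x = -70 and x = +70 mm, their tops 34 mm above the bench. Origin at the centre of the sole's underside; x runs from one bearer to the other (the boards lie along x, the stickers along y), z up.
- walnut_board: Dark brown walnut board, 220 x 60 x 18 mm, about 0.155 kg, lying flat on the bench. Origin at the centre of its underside; x along its length, y across its width, z up. Goes lowest, on the bearers.
- red_sticker: Sticker (spacer stick) of pale wood with both ends dipped in red paint, 110 x 18 x 18 mm, about 24 g, lying on the bench. Origin at the centre of its underside; x along its length, z up. It may go over either bearer.
- white_sticker: Sticker (spacer stick) of pale wood with both ends dipped in white paint, 110 x 18 x 18 mm, about 24 g, lying on the bench. Origin at the centre of its underside; x along its length, z up. It may go over either bearer.
- pine_board: Pale pine board with two small knots, 200 x 52 x 18 mm, about 0.095 kg, lying flat on the bench. Origin at the centre of its underside; x along its length, y across its width, z up. Goes on the two stickers.
- steel_bar: Offcut of bright flat steel bar with two dark drilled holes, 120 x 40 x 20 mm, about 0.74 kg, lying flat on the bench. Origin at the centre of its underside; x along its length, y across its width, z up. The weight for the top of the stack.
- stain_can: Bystander, loose: red can with a paper band and a metal lid, 72 mm in diameter, 87 mm high, standing among the work. Origin at the centre of its underside, z up.
- brush: Bystander, loose: flat paint brush lying down, green handle, steel ferrule, black bristles, about 185 x 45 x 17 mm. Origin on the bench under the handle's root (the ferrule); x from handle to bristles.
Not all that is in view belongs to the job. Leave any green or pink look-alike of the white_sticker alone.

How it is judged:
By the outcome, as a careful person would: the job done as asked, in the order asked, and still so for the second after the job is handed in, with the robot touching nothing.
It also fails if it takes over 128 s, if anything falls off the work surface, if the arm or the gripper's body presses on something with over 40 N, if the wrist force passes 120 N, or if a joint passes its speed limit or range.

ROBOT

A 6-joint arm with a two-finger parallel gripper is mounted at the origin on the work surface. World frame = base frame: x ahead of the robot, y to its left, z up, the work surface at z = 0. Lengths are in m, angles in rad, forces in N, time in s.
With the tool pointing down it reaches from about 0.3 to 0.875 m from the base axis. Payload 6.4 kg.
Tool frame: the origin (TCP) lies on the centre line of the jaws, within the pads' length; the fingertips stand 22 mm ahead of it and the grasp point (between the pads) lies 3 mm ahead of it; z points along the fingers, y is the line along which they close (so a half turn about z gives the same grasp; the last joint's range is limited). The gripper opens to 85 mm and grips with 20 to 120 N. Pads are 22 mm wide; open, the fingers measure 114 mm over their backs; the gripper's body (76 mm by 85 mm) begins 54 mm behind the grasp point. The pads swing forward as they close: fully open they stand 13 mm farther back than shut.
Start: joints at [0.966, 0.181, 1.607, -0, 1.354, -0.206], TCP at [0.223, 0.53, 0.253] pointing down, gripper open.
Joint ranges: [-2.99, 2.99], [-0.89, 2.07], [0.3, 2.58], [-1.14, 4.28], [0, 2.63], [-3.12, 3.12]. Speed limits (rad/s): [2.57, 2.57, 3.01, 3.14, 3.14, 3.14].

INTERFACE

Orientations are given as a unit quaternion [w, x, y, z].
In Python, from bench import ctrl gives the robot as it stands. The module is installed in compiled form; this text tells all that it offers.
- The arm moves only by the tool servo_tool, never from a script. Its argument "commands" is a list of rows, each a list of 3 entries, a list of its own where there are three numbers: the shift along the tool's x, y, z in mm, then the turn about the tool's z in rad, then the finger opening in mm, from 0 to 85.4. In form: [[[dx, dy, dz], turn, jaw], ...]. A call has 1 to 20 rows; each row shifts and turns the commanded pose from where the row before left it, along the tool's axes as they then stand; what a row does not reach is not made up. A row lasts 1/8 s, in which the tool goes at most 62.5 mm and 10.7 degrees, less where a joint would pass 70% of its speed; a pose out of reach is approached as far as the arm can. A call with a gripper value outside its range is refused whole. The fingers move at their own pace and stop on an object; the grip force is fixed at half the most. Time passes only in rows, so rows that do not move let the fingers close. It gives the time, the measured TCP pose, the force, the opening and the grip force at its end, in the units of the state.
- ctrl.get_obs(): the state, without advancing time (a new reading comes with each control period).
- ctrl.camera(name): name is "scene" or "top"; returns a dict with "color" (400x640x3 uint8, red, green, blue), "z_map" (400x640 float32, m along the optical axis (not along the pixel's ray), 0 where there is no reading), "fx", "fy", "cx", "cy" (pixels), "R" (3x3) and "t" (3): a world point X has camera coordinates R X + t. Camera axes: x right, y down, z forward; pixel columns grow to the right and rows downward; lengths in m; the calibration is good to about 2 mm. A picture is of the moment at which its call begins.
- ctrl.hand_in(): hands the job in; it is judged then, once.
The state is a dict: "time_s": time; "q": joint angles; "dq": joint speeds; "joint_efforts": joint torques, N m; "eef_pos": TCP position; "eef_rot": TCP orientation; "wrist_force": force on the tool from outside, world axes, zero at the start; "torque": the same for the moment, N m; "opening": opening from 0.0 (shut) to 1.0 (fully open); "grasp_force": force on a finger pad.
Only numpy, scipy, OpenCV 4.12 (cv2) and the standard library are available. Lean on these libraries where they do the work, as an engineer would, in place of code of your own. Each camera call takes 0.05 s, during which the arm holds its last target. There are 200 camera calls.

## Working session

There is one attempt and no reset: what is moved stays moved. The work goes in short steps, Python scripts to look and compute and a tool call to move; the robot and the scene stay as the last step left them, time stands still between calls to the robot, and variables do not carry over. Pictures are saved under pics/ and viewed, at most 14 in all, crops included, and the job is handed in when it is done.

Besides the shell and the picture viewer there is one more tool, called after "Emit:" by a JSON object that holds its "name" and its "arguments", one argument or row to a line. servo_tool: Moves the arm, as the interface text tells. Its arguments: {"type":"object","properties":{"commands":{"type":"array"}},"required":["commands"]}

```bash
mkdir -p pics; ls
python3 - <<'E'
from bench import ctrl
import cv2,numpy as np
o=ctrl.get_obs();print({k:np.round(v,3).tolist() for k,v in o.items()})
for n in("top","scene"):
    c=ctrl.camera(n);cv2.imwrite(f"pics/{n}0.png",c["color"][:,:,::-1]);np.savez(f"{n}0.npz",**c)
    print(n,c["fx"],c["cx"],c["cy"],np.round(c["R"],3).tolist(),np.round(-c["R"].T@c["t"],3),(c["z_map"]==0).mean())
E
```

```text
pics
{'time_s': 0.0, 'q': [0.966, 0.182, 1.608, 0.0, 1.354, -0.206], 'dq': [-0.001, 0.0, 0.001, 0.002, -0.001, 0.001], 'joint_efforts': [0.0, -44.488, -35.133, -0.0, 0.009, 0.0], 'eef_pos': [0.223, 0.529, 0.252], 'eef_rot': [-0.0, 0.198, 0.98, -0.001], 'wrist_force': [-0.305, 0.641, 0.37], 'torque': [0.016, -0.036, 0.033], 'grasp_force': 0.0, 'opening': 1.001}
top 404.30607328419694 314.82228688765645 200.49031485847198 [[-0.016, -1.0, -0.025], [-0.998, 0.018, -0.063], [0.063, 0.024, -0.998]] [ 0.386 -0.015  1.1  ] 0.0041796875
scene 364.6170880853299 316.4601304035345 197.00806401973784 [[0.223, 0.975, 0.011], [0.839, -0.186, -0.511], [-0.496, 0.123, -0.86]] [ 0.964 -0.115  0.88 ] 0.00408203125
```

View pics/top0.png

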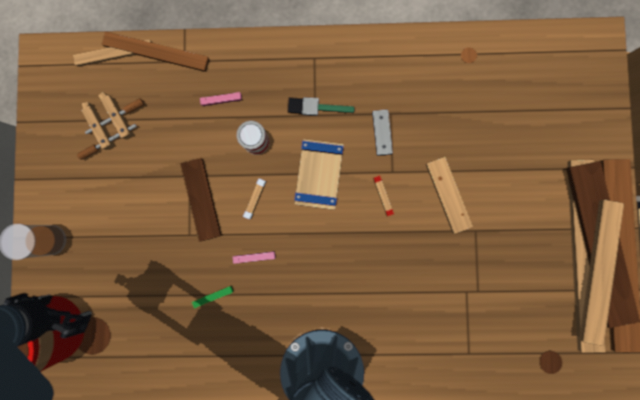

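View pics/scene0.png

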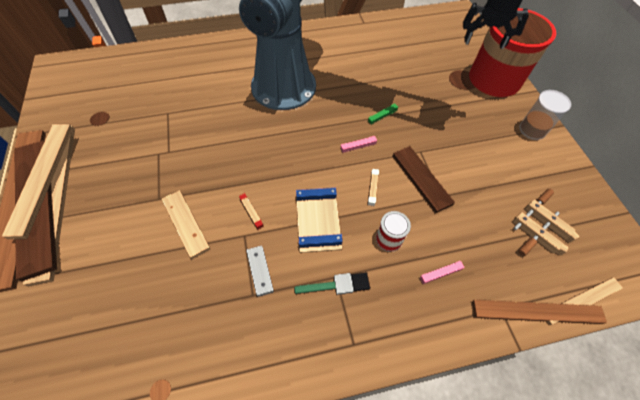

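The top view shows the base at (319,174), with its bearers at (322,147) and (316,200). The objects and what could be mistaken for them, in top-view pixels:
- **Walnut board:** (201,199). Look-alikes are the brown plank at (155,50) and the pile at (600,250).
- **White sticker:** white ends, (254,199). Look-alikes are pink at (220,98) and (253,257), and green at (213,296).
- **Red sticker:** (383,196).
- **Pine board:** knots, (449,195). Look-alikes are the pale offcut at (100,52) and the pile plank at (605,275).
- **Steel bar:** (382,132).
- **Bystanders:** can at (251,137), brush at (320,105).

```bash
cat > h.py <<'E'
import numpy as np,cv2
from bench import ctrl
def world(c):
    v,u=np.mgrid[:400,:640];z=c["z_map"]
    P=np.stack([(u-c["cx"])/c["fx"]*z,(v-c["cy"])/c["fy"]*z,z],-1)
    return (P-c["t"])@c["R"]
def ray(c,uv,h):   # pixels -> points on plane z=h
    uv=np.atleast_2d(uv).astype(float);d=np.c_[(uv[:,0]-c["cx"])/c["fx"],(uv[:,1]-c["cy"])/c["fy"],np.ones(len(uv))]@c["R"]
    o=-c["R"].T@c["t"];return o+d*((h-o[2])/d[:,2])[:,None]
def pix(c,X):
    p=np.atleast_2d(X)@c["R"].T+c["t"];return np.c_[c["fx"]*p[:,0]/p[:,2]+c["cx"],c["fy"]*p[:,1]/p[:,2]+c["cy"]]
def rect(p):       # centre, long side, short side, long-axis angle in (-90,90]
    (c,(a,b),t)=cv2.minAreaRect((np.asarray(p)[:,:2]*1000).astype(np.float32))
    if a<b:a,b,t=b,a,t+90
    return np.round([*c,a,b,(t+90)%180-90],1)
E
python3 - <<'E'
from h import *
C={n:dict(np.load(n+"0.npz")) for n in("top","scene")}
box={"walnut":(201,199),"white":(254,199),"red":(383,196),"pine":(449,195),"steel":(382,132),"base":(319,174),"can":(251,137),"brush":(320,105)}
Wt=world(C["top"]);b=Wt[230:250,300:420,2];print("bench",b.mean(),b.std())
Ws=world(C["scene"]);b=Ws[270:290,400:410,2];print("bench s",b.mean(),b.std())
for k,(u,v) in box.items():
    ctr=ray(C["top"],[u,v],.02)[0]
    for n,W in(("top",Wt),("scene",Ws)):
        m=(np.abs(W[...,:2]-ctr[:2]).max(-1)<.14)&(W[...,2]>.009)
        nl,lab,st,ce=cv2.connectedComponentsWithStats(m.astype(np.uint8))
        uv=pix(C[n],ctr)[0];j=1+np.argmin(np.hypot(*(ce[1:]-uv).T))
        q=W[lab==j];h=np.percentile(q[:,2],80);t=q[q[:,2]>h-.006]
        # top-face centre cast on the measured plane
        vv,uu=np.nonzero((lab==j)&(W[...,2]>h-.006));r=ray(C[n],np.c_[uu,vv],h)
        print(k,n,len(q),"h",round(h*1000,1),rect(t),rect(r),"med",np.round(t.mean(0)*1000,1))
c=C["top"]["color"][80:250,150:500,::-1];cv2.imwrite("pics/crop0.png",cv2.resize(c,None,fx=2.28,fy=2.28,interpolation=2))
E
```

```text
bench 0.005043455314036431 0.0672382425111125
bench s 0.0026672400883204117 0.0622034317154482
walnut top 1854 h 20.9 [464.6 322.8 220.1  61.4  13.5] [464.3 322.  219.7  61.4  13.6] med [463.9 322.3  19.3]
walnut scene 1433 h 17.4 [465.3 319.  221.2  63.   13.5] [467.3 317.2 221.1  63.3  13.9] med [471.3 319.5  16. ]
white top 299 h 21.1 [463.3 176.1 110.   19.2 -22.7] [463.2 175.7 109.6  19.6 -23.2] med [463.8 175.7  19.5]
white scene 230 h 17.4 [464.2 172.4 112.8  18.2 -22.9] [466.  171.5 114.3  18.4 -22.8] med [466.1 171.6  16.2]
red top 301 h 20.6 [ 465.4 -171.4  110.    18.8   18. ] [ 465.1 -170.8  109.9   18.9   18.3] med [ 465.3 -171.1   19. ]
red scene 258 h 18.0 [ 465.5 -175.4  111.5   18.4   18.4] [ 467.7 -174.9  111.9   18.4   18.4] med [ 468.1 -174.6   16.7]
pine top 1538 h 20.8 [ 464.1 -346.2  199.9   53.9   19.4] [ 463.7 -344.9  199.3   53.1   19.5] med [ 463.4 -346.    19.1]
pine scene 1381 h 18.2 [ 465.1 -349.9  202.3   52.2   19.5] [ 467.2 -349.   202.3   51.9   19.6] med [ 470.4 -348.1   16.9]
steel top 689 h 23.1 [ 636.9 -172.3  120.    40.5    4.2] [ 636.3 -172.  
[... 162 characters left out ...]
.8   18.6]
base top 2158 h 34.8 [499.9   5.  219.7 109.8  -8.5] [525.6   1.1 166.1 109.7  -8.4] med [5.261e+02 4.000e-01 4.720e+01]
base scene 2 h 10.4 [519.9   3.9   3.5   0.  -63.1] [520.1   3.8   4.1   0.  -54.4] med [519.9   3.9   9.9]
can top 769 h 90.2 [621.5 170.6  70.4  69.9  -3.7] [ 6.211e+02  1.701e+02  6.970e+01  6.900e+01 -5.000e-01] med [621.2 171.1  89. ]
can scene 959 h 86.4 [622.7 168.7  71.9  70.1 -56.5] [623.6 167.6  70.8  70.3  77.5] med [623.4 167.8  85.7]
brush top 725 h 17.8 [712.1  -7.3 181.1  45.3  86.5] [711.5  -7.2 180.6  45.2  86.4] med [712.9  11.6  16.1]
brush scene 877 h 14.5 [712.9 -11.1 182.3  45.5  85.4] [713.3 -11.5 181.5  46.6  84.7] med [714.9   8.3  12.9]
```

View pics/crop0.png

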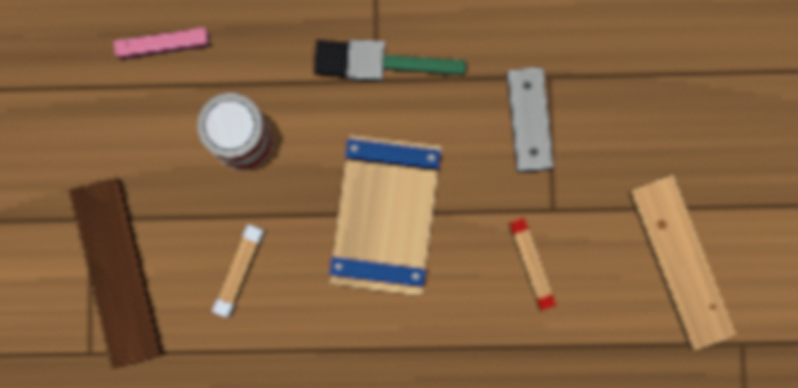

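The crop confirms the choices: walnut, white-ended sticker, red-ended sticker, pine with two knots, steel with two holes, and the blue-bearer base. The two views differ by about 4 mm in y, so I'll average them and correct with relative checks. Next I'll measure the base from its blue bearers and get the first move.

```bash
cat >> h.py <<'E'
def base(c,W,lim=.0):
    hsv=cv2.cvtColor(c["color"],cv2.COLOR_RGB2HSV)
    m=cv2.inRange(hsv,(95,90,40),(130,255,255))>0
    m&=(np.abs(W[...,:2]-[.527,0]).max(-1)<.13)&(W[...,2]>.02)&(W[...,2]<.045)
    n,lab,st,ce=cv2.connectedComponentsWithStats(m.astype(np.uint8));js=1+np.argsort(-st[1:,4])[:2]
    q=[W[lab==j] for j in js];h=np.median(np.r_[q[0],q[1]][:,2])
    r=[rect(p[np.abs(p[:,2]-h)<.006]) for p in q];return r,h
def rel(x,y,yaw=None):  # move from the current pose to x,y(mm) with tool-y yaw(deg): turn first, then shift in the tool axes
    o=ctrl.get_obs();w,a,b,d=o["eef_rot"];y0=np.degrees(np.arctan2(1-2*(a*a+d*d),2*(a*b-w*d)))
    yw=y0 if yaw is None else yaw;t=-np.radians((yw-y0+180)%360-180);s=np.radians(yw)
    D=np.array([x,y])-o["eef_pos"][:2]*1000;ey=np.array([np.cos(s),np.sin(s)]);ex=np.array([-ey[1],ey[0]])
    print("yaw",y0.round(2),"turn",t.round(4),"then dx,dy",(D@ex).round(1),(D@ey).round(1),"z",round(o["eef_pos"][2]*1000,1),"t",o["time_s"])
E
python3 - <<'E'
from h import *
for n in("top","scene"):
    c=dict(np.load(n+"0.npz"));r,h=base(c,world(c));print(n,h,*r);a,b=r;d=(a-b)[:2]
    print("mid",(a+b)[:2]/2,"dist",np.hypot(*d),"ang",np.degrees(np.arctan2(d[1],d[0])))
rel(464.8,320.8,103.5)
E
```

```text
top 0.03522440050749438 [595.4 -10.9 106.5  20.6  81.8] [457.9   9.8 106.9  18.8  81.7]
mid [526.65  -0.55] dist 139.049415676586 ang -8.561327702732378
scene 0.031990799725752916 [598.2 -13.1 108.   22.1  81.9] [460.2   8.  105.3  25.4  81.1]
mid [529.2   -2.55] dist 139.60376069433093 ang -8.693116408431157
yaw 67.15 turn -0.6344 then dx,dy -186.4 -259.4 z 252.5 t 0.1
```

Emit:
{"name": "servo_tool", "arguments": {
  "commands": [
    [[0,0,10],-0.1586,85],
    [[0,0,10],-0.1586,85],
    [[0,0,10],-0.1586,85],
    [[0,0,10],-0.1586,85],
    [[-18.6,-25.9,10],0,85],
    [[-18.6,-25.9,10],0,85],
    [[-18.6,-25.9,10],0,85],
    [[-18.6,-25.9,10],0,85],
    [[-18.6,-25.9,10],0,85],
    [[-18.6,-25.9,10],0,85],
    [[-18.6,-25.9,10],0,85],
    [[-18.6,-25.9,10],0,85],
    [[-18.6,-25.9,10],0,85],
    [[-18.6,-25.9,10],0,85],
    [[0,0,10],0,85],
    [[0,0,0],0,85]
  ]
}}

```text
time_s: 2.1
eef_pos: [0.4632, 0.3213, 0.1019]
eef_rot: [-0.002, -0.117, 0.993, -0.0]
wrist_force: [0.1, -0.9, 0.2]
opening: 0.988
grasp_force: 0.0
```

```bash
python3 -c "
from h import *
rel(464.8,320.8,103.5);print(ctrl.get_obs()['wrist_force'])
c=ctrl.camera('scene');W=world(c);u,v=pix(c,[.465,.32,.05])[0].astype(int);print(u,v)
cv2.imwrite('pics/g1.png',cv2.resize(c['color'][v-60:v+60,u-80:u+80,::-1],None,fx=4,fy=4))"
```

```text
yaw 103.48 turn -0.0004 then dx,dy -1.4 -0.8 z 101.9 t 2.1
[ 0.12095889 -0.89572672  0.20788693]
425 169
```

View pics/g1.png

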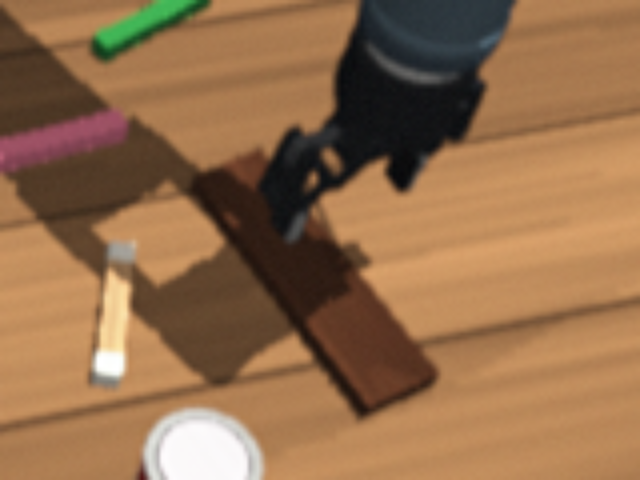

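The close crop shows the open fingers straddling the walnut board (around (330,260) in the crop). I'll measure how far the fingertips hang below the TCP when open, then descend.

```bash
python3 -c "
from h import *
for n in ('scene','top'):
    c=ctrl.camera(n);W=world(c);p=W[np.abs(W[...,:2]-[.463,.321]).max(-1)<.08];z=p[:,2]*1000
    print(n,np.histogram(z,np.arange(40,125,5)))"
```

```text
scene (array([ 0,  0,  0,  0,  0,  0,  0,  0,  0,  0,  9, 11, 24, 13, 24, 15]), array([ 40,  45,  50,  55,  60,  65,  70,  75,  80,  85,  90,  95, 100,
       105, 110, 115, 120]))
top (array([0, 0, 0, 0, 0, 0, 0, 0, 0, 0, 0, 2, 2, 2, 2, 1]), array([ 40,  45,  50,  55,  60,  65,  70,  75,  80,  85,  90,  95, 100,
       105, 110, 115, 120]))
```

Emit:
{"name": "servo_tool", "arguments": {
  "commands": [
    [[-1,-1,20],0,85],
    [[0,0,20],0,85],
    [[0,0,15],0,85],
    [[0,0,8],0,85],
    [[0,0,5],0,85],
    [[0,0,3],0,85],
    [[0,0,0],0,85]
  ]
}}

```text
time_s: 3.12
eef_pos: [0.466, 0.3208, 0.0325]
eef_rot: [0.0, -0.118, 0.993, 0.0]
wrist_force: [0.4, 0.6, -0.7]
opening: 0.993
grasp_force: 0.0
```

Emit:
{"name": "servo_tool", "arguments": {
  "commands": [
    [[0,0,6],0,85],
    [[0,0,6],0,85],
    [[0,0,0],0,75],
    [[0,0,0],0,65],
    [[0,0,0],0,50],
    [[0,0,0],0,50],
    [[0,0,0],0,50],
    [[0,0,0],0,50]
  ]
}}

```text
time_s: 4.12
eef_pos: [0.4663, 0.321, 0.0208]
eef_rot: [0.001, -0.118, 0.993, 0.0]
wrist_force: [-0.6, -0.9, 5.3]
opening: 0.687
grasp_force: 65.9
```

Emit:
{"name": "servo_tool", "arguments": {
  "commands": [
    [[0,0,-5],0,50],
    [[0,0,-15],0,50],
    [[0,0,-25],0,50],
    [[0,0,-25],0,50],
    [[0,0,-25],0,50],
    [[0,0,-20],0,50],
    [[0,0,-5],0,50],
    [[0,0,0],0.129,50],
    [[0,0,0],0.129,50],
    [[0,0,0],0.128,50],
    [[0,0,0],0,50]
  ]
}}

```text
time_s: 5.5
eef_pos: [0.4653, 0.3205, 0.1397]
eef_rot: [-0.001, 0.075, 0.997, -0.0]
wrist_force: [-0.3, -0.7, -1.1]
opening: 0.681
grasp_force: 65.2
```

```bash
python3 -c "
from h import *
rel(529.5,-1.7,81.4);o=ctrl.get_obs();print(o['wrist_force'],o['opening'],o['q'])"
```

```text
yaw 81.45 turn 0.0008 then dx,dy -111.7 -309.0 z 139.7 t 5.5
[-0.29197982 -0.68775425 -1.14265317] 0.6810288445735572 [ 3.93151202e-01  2.87502211e-01  1.72457598e+00 -4.74554441e-05
  1.13084150e+00 -1.02834701e+00]
```

Emit:
{"name": "servo_tool", "arguments": {
  "commands": [
    [[-3,-9,0],0,50],
    [[-8,-20,0],0,50],
    [[-11,-30,0],0,50],
    [[-11,-30,0],0,50],
    [[-11,-30,0],0,50],
    [[-11,-30,0],0,50],
    [[-11,-30,0],0,50],
    [[-11,-30,0],0,50],
    [[-11,-30,0],0,50],
    [[-11,-30,0],0,50],
    [[-8,-25,0],0,50],
    [[-4,-15,0],0,50],
    [[-0.7,0,20],0,50],
    [[0,0,20],0,50],
    [[0,0,10],0,50],
    [[0,0,0],0,50]
  ]
}}

```text
time_s: 7.5
eef_pos: [0.5293, -0.0013, 0.0897]
eef_rot: [-0.001, 0.075, 0.997, 0.0]
wrist_force: [-0.1, 0.4, -1.2]
opening: 0.685
grasp_force: 65.2
```

```bash
cat >> h.py <<'E'
def see(ctr,zlo,zhi,R=.14):  # minAreaRect of all points near ctr within a height band, in both views
    for n in("top","scene"):
        c=ctrl.camera(n);W=world(c)
        m=(np.hypot(W[...,0]-ctr[0]/1e3,W[...,1]-ctr[1]/1e3)<R)&(W[...,2]>zlo/1e3)&(W[...,2]<zhi/1e3)
        print(n,rect(W[m]),m.sum(),"h",np.median(W[m][:,2]).round(4))
E
python3 -c "
from h import *
rel(529.5,-1.7,81.4);o=ctrl.get_obs();print(o['wrist_force'])
c=ctrl.camera('scene');u,v=pix(c,[.528,0,.08])[0].astype(int)
cv2.imwrite('pics/g2.png',cv2.resize(c['color'][v-60:v+60,u-80:u+80,::-1],None,fx=4,fy=4))"
```

```text
yaw 81.42 turn 0.0003 then dx,dy -0.3 -0.4 z 89.7 t 7.5
[-0.08502798  0.3738354  -1.17478046]
```

View pics/g2.png

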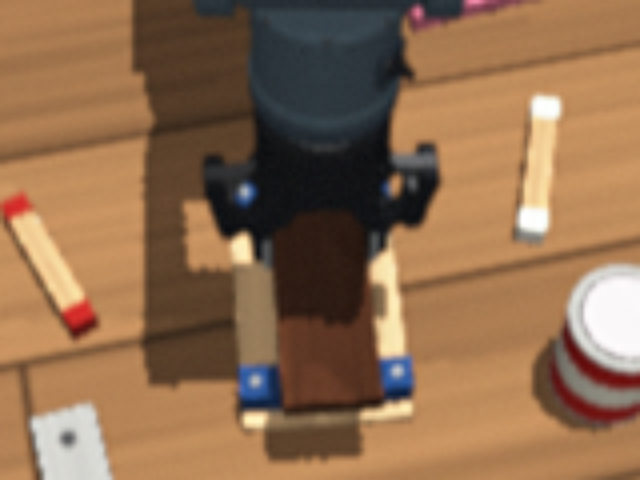

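The walnut board is held level above the base, in line with it and overlapping the bearer at (325,390). Next I'll lower it.

Emit:
{"name": "servo_tool", "arguments": {
  "commands": [
    [[0,0,15],0,50],
    [[0,0,10],0,50],
    [[0,0,6],0,50],
    [[0,0,3],0,50],
    [[0,0,0.5],0,50],
    [[0,0,0],0,50],
    [[0,0,0],0,64],
    [[0,0,0],0,72],
    [[0,0,0],0,80],
    [[0,0,0],0,85],
    [[0,0,-15],0,85],
    [[0,0,-30],0,85],
    [[0,0,-40],0,85],
    [[0,0,-15],0,85]
  ]
}}

```text
time_s: 9.3
eef_pos: [0.5316, -0.0019, 0.1593]
eef_rot: [0.003, 0.075, 0.997, -0.0]
wrist_force: [0.5, -0.1, -0.3]
opening: 0.996
grasp_force: 0.0
```

```bash
python3 -c "
from h import *
rel(464.6,174,67.3)
"
```

```text
yaw 81.39 turn 0.2459 then dx,dy 129.7 136.4 z 159.3 t 9.3
```

Emit:
{"name": "servo_tool", "arguments": {
  "commands": [
    [[0,0,0],0.123,85],
    [[0,0,0],0.123,75],
    [[10,10,0],0,65],
    [[20,20,0],0,55],
    [[25,26,0],0,50],
    [[25,26,0],0,50],
    [[25,26,10],0,50],
    [[15,18,10],0,50],
    [[9.7,10.4,15],0,50],
    [[0,0,15],0,50],
    [[0,0,10],0,50],
    [[0,0,0],0,50],
    [[0,0,0],0,50]
  ]
}}

```text
time_s: 10.92
eef_pos: [0.4635, 0.1739, 0.096]
eef_rot: [0.0, 0.197, 0.98, 0.0]
wrist_force: [0.4, -0.2, -0.2]
opening: 0.584
grasp_force: 0.0
```

```bash
python3 -c "
from h import *
rel(464.6,174,67.3)
see((528,-1.5),44,60,.125)
for n in ('top','scene'):
  c=ctrl.camera(n);r,h=base(c,world(c));print(n,*r)
"
```

```text
yaw 67.24 turn -0.0011 then dx,dy -0.9 0.5 z 96.0 t 10.925
top [ 5.290e+02  3.000e-01  2.197e+02  6.000e+01 -8.500e+00] 1918 h 0.0532
scene [529.6  -3.1 222.   60.1  -8.5] 1765 h 0.0504
top [588.9 -52.4  22.3  20.4  78.7] [452.6 -32.1  21.2  18.5  88.9]
scene [592.  -56.   21.7  20.4 -11.2] [604.6  29.4  21.   20.7 -13.6]
```

Emit:
{"name": "servo_tool", "arguments": {
  "commands": [
    [[-1,0.5,20],0,50],
    [[0,0,20],0,50],
    [[0,0,15],0,50],
    [[0,0,9],0,45],
    [[0,0,5],0,40],
    [[0,0,0],0,30],
    [[0,0,0],0,20],
    [[0,0,0],0,10],
    [[0,0,0],0,10],
    [[0,0,0],0,10],
    [[0,0,0],0,10],
    [[0,0,0],0,10]
  ]
}}

```text
time_s: 12.62
eef_pos: [0.4647, 0.1746, 0.0275]
eef_rot: [0.001, 0.197, 0.98, 0.0]
wrist_force: [-1.4, 0.4, 6.8]
opening: 0.191
grasp_force: 59.9
```

Emit:
{"name": "servo_tool", "arguments": {
  "commands": [
    [[0,0,-5],0,10],
    [[0,0,-20],0,10],
    [[0,0,-30],0,10],
    [[0,0,-30],0,10],
    [[0,0,-15],0.145,10],
    [[0,0,0],0.16,10],
    [[0,0,0],0.17,10],
    [[0,0,0],0.17,10],
    [[0,0,0],0.17,10],
    [[0,0,0],0.17,10],
    [[0,0,0],0.17,10],
    [[0,0,0],0.17,10],
    [[0,0,0],0,10]
  ]
}}

```text
time_s: 14.25
eef_pos: [0.4639, 0.1744, 0.1268]
eef_rot: [-0.0, 0.758, 0.652, -0.0]
wrist_force: [0.3, 0.2, -0.3]
opening: 0.192
grasp_force: 59.2
```

```bash
python3 -c "
from h import *
rel(459,9,-8.6);print(ctrl.get_obs()['q'].round(2) if hasattr(ctrl.get_obs()['q'],'round') else ctrl.get_obs()['q'])
"
```

```text
yaw -8.54 turn 0.001 then dx,dy -164.3 19.9 z 126.8 t 14.25
[ 0.12  0.16  1.91 -0.    1.07  0.27]
```

Emit:
{"name": "servo_tool", "arguments": {
  "commands": [
    [[-10,0,0],0,10],
    [[-20,3,0],0,10],
    [[-25,4,0],0,10],
    [[-30,4,0],0,10],
    [[-30,4,0],0,10],
    [[-25,3,0],0,10],
    [[-15,2,0],0,10],
    [[-9.3,0,5],0,10],
    [[0,0,10],0,10],
    [[0,0,10],0,10],
    [[0,0,10],0,10],
    [[0,0,5],0,10],
    [[0,0,0],0,10],
    [[0,0,0],0,10]
  ]
}}

```text
time_s: 16.0
eef_pos: [0.4595, 0.009, 0.087]
eef_rot: [0.0, 0.758, 0.652, 0.0]
wrist_force: [-0.2, -1.0, -0.3]
opening: 0.191
grasp_force: 59.2
```

```bash
python3 -c "
from h import *
rel(459,9,-8.6)"
```

```text
yaw -8.62 turn -0.0003 then dx,dy -0.1 -0.5 z 87.0 t 16.0
```

Lower 7 mm, release, rise, then go to the red sticker at (465.5,-173), with tool-y at -71.8°.

Emit:
{"name": "servo_tool", "arguments": {
  "commands": [
    [[0,-0.5,4],0,10],
    [[0,0,3],0,10],
    [[0,0,0.3],0,10],
    [[0,0,0],0,10],
    [[0,0,0],0,22],
    [[0,0,0],0,30],
    [[0,0,0],0,40],
    [[0,0,0],0,45],
    [[0,0,-15],0,45],
    [[0,0,-25],0,45],
    [[0,0,-10],0,45],
    [[0,0,0],0,45]
  ]
}}

```text
time_s: 17.5
eef_pos: [0.4595, 0.0089, 0.1306]
eef_rot: [0.001, 0.758, 0.652, 0.001]
wrist_force: [0.3, 0.1, 0.0]
opening: 0.527
grasp_force: 0.0
```

```bash
python3 -c "
from h import *
rel(465.5,-173,-71.8)"
```

```text
yaw -8.63 turn 1.1026 then dx,dy -51.1 174.7 z 130.6 t 17.5
```

Emit:
{"name": "servo_tool", "arguments": {
  "commands": [
    [[0,0,0],0.1575,50],
    [[0,0,0],0.1575,50],
    [[0,0,0],0.1575,50],
    [[0,0,0],0.1575,50],
    [[0,0,0],0.1575,50],
    [[0,0,0],0.1575,50],
    [[0,0,0],0.1575,50],
    [[-5,15,0],0,50],
    [[-8,28,0],0,50],
    [[-9,32,0],0,50],
    [[-9,32,0],0,50],
    [[-9,32,5],0,50],
    [[-7,22,10],0,50],
    [[-4.1,13.7,15],0,50],
    [[0,0,10],0,50],
    [[0,0,0],0,50],
    [[0,0,0],0,50]
  ]
}}

```text
time_s: 19.62
eef_pos: [0.4648, -0.1721, 0.0895]
eef_rot: [-0.0, 0.987, 0.159, -0.0]
wrist_force: [-0.2, -0.1, -0.3]
opening: 0.59
grasp_force: 0.0
```

```bash
python3 -c "
from h import *
rel(465.5,-173,-71.8)
see((459,9),62,80,.09)"
```

```text
yaw -71.71 turn 0.0015 then dx,dy 0.4 1.1 z 89.5 t 19.625
top [459.8  12.5 110.3  18.5  81.5] 316 h 0.0709
scene [461.2   8.6 109.8  20.5  81.3] 289 h 0.0682
```

Emit:
{"name": "servo_tool", "arguments": {
  "commands": [
    [[0.4,1,20],0,50],
    [[0,0,20],0,50],
    [[0,0,12],0,50],
    [[0,0,7],0,45],
    [[0,0,3],0,40],
    [[0,0,0],0,30],
    [[0,0,0],0,20],
    [[0,0,0],0,10],
    [[0,0,0],0,10],
    [[0,0,0],0,10],
    [[0,0,0],0,10],
    [[0,0,0],0,10]
  ]
}}

```text
time_s: 21.22
eef_pos: [0.4659, -0.174, 0.0282]
eef_rot: [0.0, 0.987, 0.158, 0.0]
wrist_force: [-1.1, 0.9, 6.0]
opening: 0.183
grasp_force: 59.8
```

Emit:
{"name": "servo_tool", "arguments": {
  "commands": [
    [[0,0,-5],0,10],
    [[0,0,-20],0,10],
    [[0,0,-30],0,10],
    [[0,0,-30],0,10],
    [[0,0,-15],-0.1575,10],
    [[0,0,0],-0.1575,10],
    [[0,0,0],-0.1575,10],
    [[0,0,0],-0.1575,10],
    [[0,0,0],-0.1575,10],
    [[0,0,0],-0.1575,10],
    [[0,0,0],-0.1575,10],
    [[0,0,0],0,10],
    [[0,0,0],0,10]
  ]
}}

```text
time_s: 22.85
eef_pos: [0.4653, -0.1736, 0.1275]
eef_rot: [-0.0, 0.759, 0.651, -0.0]
wrist_force: [-0.3, -0.4, -0.5]
opening: 0.193
grasp_force: 59.1
```

```bash
python3 -c "
from h import *
rel(597.2,-12.2,-8.6)"
```

```text
yaw -8.8 turn -0.0035 then dx,dy 179.3 106.2 z 127.5 t 22.85
```

Emit:
{"name": "servo_tool", "arguments": {
  "commands": [
    [[9,5,0],-0.0035,10],
    [[20,12,0],0,10],
    [[25,15,0],0,10],
    [[28,17,0],0,10],
    [[28,17,0],0,10],
    [[25,15,0],0,10],
    [[20,12,0],0,10],
    [[15,8,0],0,10],
    [[9.3,5.2,5],0,10],
    [[0,0,10],0,10],
    [[0,0,10],0,10],
    [[0,0,10],0,10],
    [[0,0,4],0,10],
    [[0,0,0],0,10],
    [[0,0,0],0,10]
  ]
}}

```text
time_s: 24.72
eef_pos: [0.5971, -0.012, 0.0889]
eef_rot: [0.0, 0.757, 0.653, 0.0]
wrist_force: [0.2, 0.1, -0.4]
opening: 0.19
grasp_force: 59.1
```

```bash
python3 -c "
from h import *
rel(597.2,-12.2,-8.6)"
```

```text
yaw -8.44 turn 0.0029 then dx,dy -0.1 0.1 z 88.9 t 24.725
```

Lower, release, rise; next is the pine at (464.6,-348), tool-y -70.5° (or 109.5°).

Emit:
{"name": "servo_tool", "arguments": {
  "commands": [
    [[0,0,5],0.002,10],
    [[0,0,3],0,10],
    [[0,0,0.5],0,10],
    [[0,0,0],0,10],
    [[0,0,0],0,22],
    [[0,0,0],0,30],
    [[0,0,0],0,40],
    [[0,0,0],0,45],
    [[0,0,-15],0,45],
    [[0,0,-25],0,45],
    [[0,0,-10],0,55],
    [[0,0,0],0,85]
  ]
}}

```text
time_s: 26.22
eef_pos: [0.5975, -0.012, 0.1313]
eef_rot: [0.001, 0.758, 0.652, 0.001]
wrist_force: [0.6, -0.4, -0.6]
opening: 0.836
grasp_force: 0.0
```

```bash
python3 -c "
from h import *
rel(464.6,-348,-70.5)"
```

```text
yaw -8.54 turn 1.0814 then dx,dy -237.5 272.3 z 131.3 t 26.225
```

Emit:
{"name": "servo_tool", "arguments": {
  "commands": [
    [[0,0,0],0.1545,85],
    [[0,0,0],0.1545,85],
    [[0,0,0],0.1545,85],
    [[0,0,0],0.1545,85],
    [[0,0,0],0.1545,85],
    [[0,0,0],0.1545,85],
    [[0,0,0],0.1545,85],
    [[-12,14,0],0,85],
    [[-22,26,0],0,85],
    [[-27,31,0],0,85],
    [[-27,31,0],0,85],
    [[-27,31,0],0,85],
    [[-27,31,0],0,85],
    [[-27,31,0],0,85],
    [[-27,31,0],0,85],
    [[-22,26,5],0,85],
    [[-19.5,20.3,15],0,85],
    [[0,0,15],0,85],
    [[0,0,10],0,85],
    [[0,0,0],0,85]
  ]
}}

```text
time_s: 28.72
eef_pos: [0.4633, -0.3463, 0.0837]
eef_rot: [-0.001, 0.985, 0.17, -0.001]
wrist_force: [0.7, 0.8, 0.3]
opening: 0.998
grasp_force: 0.0
```

```bash
python3 -c "
from h import *
rel(464.6,-348,-70.5)
see((597,-12),62,80,.09);see((459,9),62,80,.09)"
```

```text
yaw -70.4 turn 0.0017 then dx,dy 0.6 2.0 z 83.7 t 28.725
top [597.1 -11.6 110.3  19.   81.2] 324 h 0.0713
scene [598.1 -14.9 110.1  21.3  81.7] 350 h 0.0683
top [459.7  12.5 110.3  18.9  81.7] 312 h 0.0711
scene [461.4   8.6 109.9  20.7  81.7] 288 h 0.068
```

Emit:
{"name": "servo_tool", "arguments": {
  "commands": [
    [[0.6,1,15],0,85],
    [[0,0,15],0,85],
    [[0,0,15],0,85],
    [[0,0,10],0,85],
    [[0,0,7],0,80],
    [[0,0,0],0,70],
    [[0,0,0],0,60],
    [[0,0,0],0,45],
    [[0,0,0],0,40],
    [[0,0,0],0,40],
    [[0,0,0],0,40],
    [[0,0,0],0,40]
  ]
}}

```text
time_s: 30.42
eef_pos: [0.4652, -0.3492, 0.024]
eef_rot: [0.001, 0.986, 0.169, 0.0]
wrist_force: [-0.1, 0.5, 6.0]
opening: 0.586
grasp_force: 64.0
```

Emit:
{"name": "servo_tool", "arguments": {
  "commands": [
    [[0,0,-5],0,40],
    [[0,0,-20],0,40],
    [[0,0,-30],0,40],
    [[0,0,-30],0,40],
    [[0,0,-25],0.123,40],
    [[0,0,-10],0.123,40],
    [[0,0,0],0.123,40],
    [[0,0,0],0.122,40],
    [[0,0,0],0,40],
    [[0,0,0],0,40]
  ]
}}

```text
time_s: 31.68
eef_pos: [0.4647, -0.3486, 0.1435]
eef_rot: [0.0, 0.997, -0.074, 0.0]
wrist_force: [-1.0, -0.7, -1.4]
opening: 0.587
grasp_force: 63.3
```

```bash
python3 -c "
from h import *
rel(528.9,-1.5,-98.6);see((464.6,-348),115,150,.15)"
```

```text
yaw -98.51 turn 0.0016 then dx,dy 11.6 -352.8 z 143.5 t 31.675
top [ 506.3 -350.   117.6   54.   -12.3] 663 h 0.1385
scene [ 465.9 -350.   200.4   79.1  -11.1] 1389 h 0.1361
```

Emit:
{"name": "servo_tool", "arguments": {
  "commands": [
    [[0,-12,0],0.0016,40],
    [[1,-22,0],0,40],
    [[1,-30,0],0,40],
    [[1,-32,0],0,40],
    [[1,-32,0],0,40],
    [[1,-32,0],0,40],
    [[1,-32,0],0,40],
    [[1,-32,0],0,40],
    [[1,-32,0],0,40],
    [[1,-32,0],0,40],
    [[1,-30,0],0,40],
    [[1,-22,0],0,40],
    [[0.6,-10.8,8],0,40],
    [[0,0,15],0,40],
    [[0,0,12],0,40],
    [[0,0,6],0,40],
    [[0,0,0],0,40],
    [[0,0,0],0,40]
  ]
}}

```text
time_s: 34.02
eef_pos: [0.5297, -0.004, 0.1023]
eef_rot: [0.0, 0.997, -0.076, 0.0]
wrist_force: [0.1, 0.4, -0.1]
opening: 0.588
grasp_force: 63.3
```

```bash
python3 -c "
from h import *
rel(528.9,-1.5,-98.6)
c=ctrl.camera('scene');u,v=pix(c,[.528,0,.08])[0].astype(int)
cv2.imwrite('pics/g3.png',cv2.resize(c['color'][v-60:v+60,u-80:u+80,::-1],None,fx=4,fy=4))"
```

```text
yaw -98.77 turn -0.0029 then dx,dy -1.1 -2.4 z 102.3 t 34.025
```

View pics/g3.png

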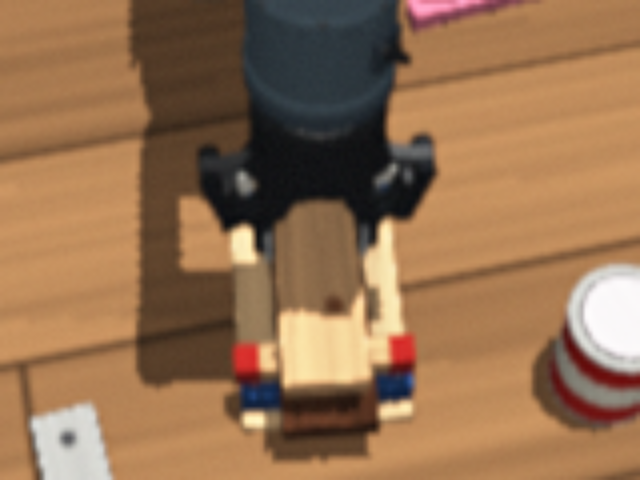

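The pine board hangs in line over the stickers, with the red ends visible at (250,360) and (400,350). I'll correct by (-1,-2.4) mm, lower 8 mm, and release.

Emit:
{"name": "servo_tool", "arguments": {
  "commands": [
    [[-1,-2.4,0],-0.002,40],
    [[0,0,4],0,40],
    [[0,0,3],0,40],
    [[0,0,1],0,40],
    [[0,0,0],0,40],
    [[0,0,0],0,56],
    [[0,0,0],0,62],
    [[0,0,0],0,70],
    [[0,0,0],0,78],
    [[0,0,-15],0,78],
    [[0,0,-25],0,78],
    [[0,0,-15],0,78],
    [[0,0,0],0,78]
  ]
}}

```text
time_s: 35.7
eef_pos: [0.5299, -0.0013, 0.1508]
eef_rot: [0.0, 0.997, -0.075, 0.002]
wrist_force: [0.2, 0.3, -0.2]
opening: 0.909
grasp_force: 0.0
```

```bash
python3 -c "
from h import *
rel(637.6,-174,-85.8)"
```

```text
yaw -98.61 turn -0.2236 then dx,dy 94.8 180.1 z 150.8 t 35.7
```

Emit:
{"name": "servo_tool", "arguments": {
  "commands": [
    [[0,0,0],-0.112,75],
    [[0,0,0],-0.1116,70],
    [[8,15,0],0,70],
    [[13,25,0],0,70],
    [[16,30,0],0,70],
    [[16,30,0],0,70],
    [[16,30,0],0,70],
    [[13,25,0],0,70],
    [[8,15,15],0,70],
    [[4.8,10,15],0,70],
    [[0,0,15],0,70],
    [[0,0,15],0,70],
    [[0,0,10],0,70],
    [[0,0,0],0,70],
    [[0,0,0],0,70]
  ]
}}

```text
time_s: 37.58
eef_pos: [0.6368, -0.1736, 0.0796]
eef_rot: [0.0, 0.999, 0.037, 0.0]
wrist_force: [-0.7, -0.3, 0.1]
opening: 0.818
grasp_force: 0.0
```

```bash
python3 -c "
from h import *
rel(637.6,-174,-85.8)
see((528.5,-1.5),80,100,.125)
see((637.6,-174),12,30,.08)"
```

```text
yaw -85.78 turn 0.0003 then dx,dy 0.7 0.5 z 79.6 t 37.575
top [528.2   0.7 200.4  52.   -8.7] 1363 h 0.0893
scene [528.9  -2.7 202.   52.1  -8.6] 1470 h 0.0865
top [ 690.2 -152.6    7.8    7.3   12.9] 11 h 0.0219
scene [ 650.7 -175.    95.1   39.8    4.3] 630 h 0.0185
```

Emit:
{"name": "servo_tool", "arguments": {
  "commands": [
    [[0.7,0.5,15],0,70],
    [[0,0,15],0,70],
    [[0,0,12],0,70],
    [[0,0,8],0,65],
    [[0,0,4],0,60],
    [[0,0,0],0,50],
    [[0,0,0],0,40],
    [[0,0,0],0,30],
    [[0,0,0],0,30],
    [[0,0,0],0,30],
    [[0,0,0],0,30]
  ]
}}

```text
time_s: 39.15
eef_pos: [0.6376, -0.1743, 0.0259]
eef_rot: [0.0, 0.999, 0.037, 0.0]
wrist_force: [-2.2, 0.7, 5.7]
opening: 0.449
grasp_force: 62.9
```

Emit:
{"name": "servo_tool", "arguments": {
  "commands": [
    [[0,0,-3],0,30],
    [[0,0,-15],0,30],
    [[0,0,-25],0,30],
    [[0,0,-25],0,30],
    [[0,0,-25],0,30],
    [[0,0,-25],0.112,30],
    [[0,0,-12],0.1116,30],
    [[0,0,0],0,30],
    [[0,0,0],0,30]
  ]
}}

```text
time_s: 40.28
eef_pos: [0.6364, -0.1737, 0.154]
eef_rot: [-0.0, 0.997, -0.074, -0.001]
wrist_force: [0.2, -0.2, -8.4]
opening: 0.451
grasp_force: 61.9
```

```bash
python3 -c "
from h import *
rel(528.7,-1.2,-98.6);see((637.6,-174),130,160,.1)"
```

```text
yaw -98.49 turn 0.0019 then dx,dy -132.3 -154.5 z 154.0 t 40.275
top [ 625.5 -202.8    0.     0.     0. ] 1 h 0.1454
scene [ 660.  -182.9   75.3   63.6  -22.4] 710 h 0.1463
```

Emit:
{"name": "servo_tool", "arguments": {
  "commands": [
    [[-6,-7,0],0.0019,30],
    [[-14,-16,0],0,30],
    [[-18,-22,0],0,30],
    [[-20,-23,0],0,30],
    [[-20,-23,0],0,30],
    [[-18,-22,0],0,30],
    [[-16,-19,0],0,30],
    [[-12,-13,0],0,30],
    [[-8,-9.5,0],0,30],
    [[0,0,12],0,30],
    [[0,0,12],0,30],
    [[0,0,6],0,30],
    [[0,0,0],0,30],
    [[0,0,0],0,30]
  ]
}}

```text
time_s: 42.12
eef_pos: [0.5305, -0.0017, 0.1251]
eef_rot: [0.0, 0.997, -0.076, 0.0]
wrist_force: [0.2, -0.5, -6.9]
opening: 0.448
grasp_force: 61.8
```

```bash
python3 -c "
from h import *
rel(528.7,-1.2,-98.6)"
```

```text
yaw -98.75 turn -0.0026 then dx,dy -1.8 -0.2 z 125.1 t 42.125
```

Emit:
{"name": "servo_tool", "arguments": {
  "commands": [
    [[-1.5,0,3],-0.002,30],
    [[0,0,3],0,30],
    [[0,0,3],0,30],
    [[0,0,1],0,30],
    [[0,0,0],0,30]
  ]
}}

```text
time_s: 42.75
eef_pos: [0.5286, -0.0011, 0.1149]
eef_rot: [-0.0, 0.997, -0.075, -0.0]
wrist_force: [0.5, 0.1, -7.5]
opening: 0.446
grasp_force: 61.9
```

Emit:
{"name": "servo_tool", "arguments": {
  "commands": [
    [[0,0,0.8],0,30],
    [[0,0,0],0,30],
    [[0,0,0],0,42],
    [[0,0,0],0,50],
    [[0,0,0],0,58],
    [[0,0,-3],0,66],
    [[0,0,-15],0,66],
    [[0,0,-25],0,66],
    [[0,0,-25],0,66],
    [[0,-30,-20],0,66],
    [[0,-45,0],0,66],
    [[0,-45,0],0,66],
    [[0,-45,0],0,66],
    [[0,-30,0],0,66],
    [[0,0,0],0,66]
  ]
}}

```text
time_s: 44.62
eef_pos: [0.558, 0.1937, 0.2033]
eef_rot: [-0.0, 0.997, -0.074, 0.001]
wrist_force: [1.1, -0.1, -0.6]
opening: 0.772
grasp_force: 0.0
```

```bash
python3 -c "
from h import *
see((528.5,-1.5),100,120,.1)
o=ctrl.get_obs();print(o['eef_pos'],o['time_s'])
c=ctrl.camera('scene');u,v=pix(c,[.528,0,.06])[0].astype(int)
cv2.imwrite('pics/g4.png',cv2.resize(c['color'][v-60:v+60,u-80:u+80,::-1],None,fx=4,fy=4))
c=ctrl.camera('top');cv2.imwrite('pics/t4.png',c['color'][:,:,::-1])"
```

```text
top [ 5.279e+02  5.000e-01  1.200e+02  4.000e+01 -8.500e+00] 784 h 0.1092
scene [529.2  -2.7 122.2  40.2  -8.5] 711 h 0.1065
[0.55785637 0.19156086 0.20283546] 44.725
```

View pics/g4.png

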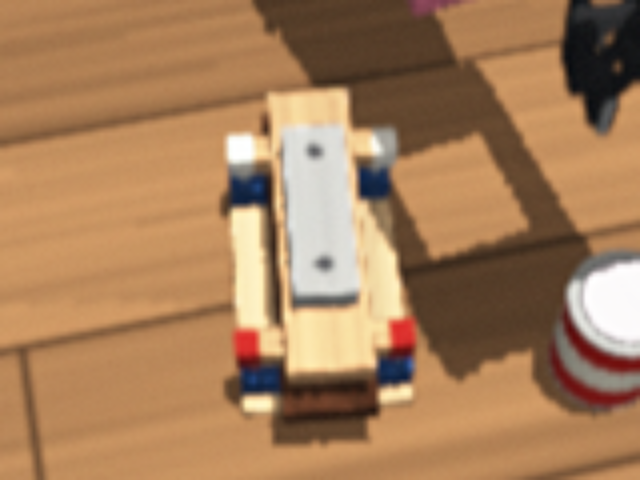

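View pics/t4.png

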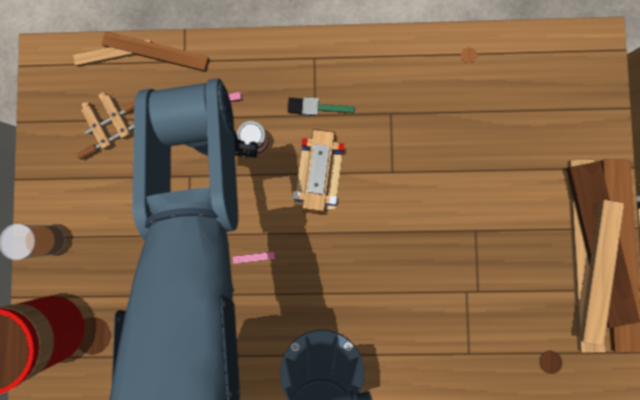

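The stack is complete and aligned: steel at (320,170) in the top view, centred on the pine. The can at (251,135) and the brush at (320,105) haven't moved, and the arm is clear.

```bash
python3 -c "
from bench import ctrl
print(ctrl.hand_in())"
```

```text
the job is handed in; nothing more can be done
None
```

I built the stack as asked and handed it in at about 45 s; in the last images the pieces sit within about 2 mm of their intended places, and the stain can and brush are where they were.

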